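Snap the glue brush into its rack

TASK

Put the glue brush away: lay its round handle over the two spring clips of the brush rack, one of the handle's two blue bands over each clip, and press it down until both clips snap shut over it and the handle sits fully home. Stop pushing once it has snapped in, let go, and leave the glue jar and the sanding block where they stand.

Things in the scene. Friction and masses are not known exactly. Their poses are not given: they have to be found in the camera images.
- brush_grip (a point): Centre of the handle of the glue brush (166 mm long, 30 g), lying on the worktop: a straight round wooden handle, 17 mm thick and 120 mm long, with two blue bands, and a flat bristle head 21 x 47 x 10 mm. The point is on the handle's axis, half-way along, 8.5 mm above the worktop at the start. Its y axis runs along the brush to the bristles, which may lie at either end of the rack.
- brush_butt (a point): Centre of the blue band (24 mm long) nearer the butt, on the axis of the brush handle, 38 mm from brush_grip, same axes. One clip must hold the handle about here.
- brush_neck (a point): Centre of the blue band nearer the bristles, on the axis of the brush handle, 38 mm from brush_grip, same axes. The other clip must hold the handle about here.
- brush: The glue brush as a whole; origin under its middle, on its underside (brush_grip is at y = -23 mm, z = 8.5 mm in its axes).
- rack: Brush rack, fixed to the worktop: a wooden board 70 x 128 x 12 mm with brass screws and two identical upright steel spring clips, 38 mm either side of its middle along its y axis, each 17 mm wide along y. Between them there is 59 mm of free space down to the board. Origin at the centre of the board's underside, z up.
- rack_seat (a point): Point midway between the two clips, 42 mm above the worktop: where brush_grip lies when the handle is fully home, bottomed on the pads. Its y axis is the direction along which the handle lies in the clips.
- rack_pads: The two black rubber pads at the bottom of the clips, on which the handle sits; their tops are 33.5 mm above the worktop. Origin as for the rack.
- glue_jar: Bystander: glass jar of amber glue with a grey lid, 67 mm in diameter and 90 mm tall, standing upright. Origin at the centre of its underside.
- sanding_block: Bystander: cork sanding block 42 x 78 x 26 mm. Origin at the centre of its underside.
- clip_0 (a point): Midpoint between the two white nylon rollers of the clip on the rack's -y side, 51 mm above the worktop. The rollers are 10 mm in diameter, 11 mm apart, lie along the rack's y and give way sideways on spring leaves by 3 mm each. A handle laid on them rests with its axis 59 mm above the worktop.
- clip_1 (a point): The same for the clip on the rack's +y side. Pressing the handle down through both clips takes about 11 N in all at the peak, when the axis is some 54 mm above the worktop; from about 48 mm on it gives, and the rollers close over the handle and pull it home.

How it is judged:
By the outcome, as a careful person would: the job done as asked, in the order asked, and still so for the second after the job is handed in, with the robot touching nothing.
It also fails if it takes over 38 s, if anything falls off the work surface, if the arm or the gripper's body presses on something with over 40 N, if the wrist force passes 120 N, or if a joint passes its speed limit or range.

ROBOT

A 7-joint arm with a two-finger parallel gripper is mounted at the origin on the work surface; the furniture and walls round the work are solid. World frame = base frame: x ahead of the robot, y to its left, z up, the work surface at z = 0. Lengths are in mm, angles in rad, forces in N, time in s.
With the tool pointing down it reaches from about 425 to 950 mm from the base axis. Payload 16.7 kg.
Tool frame: the origin (TCP) lies between the finger pads; the fingertips stand ctrl.tip_extent ahead of it and the grasp point (between the pads) lies 3 mm ahead of it (ctrl.tip_extent is the distance from the TCP to the fingertips, in mm); z points along the fingers, x is the direction in which the jaws open and shut, and the axes are right-handed (so a half turn about z gives the same grasp; the last joint's range is limited). The gripper opens to 94 mm and grips with 3 to 60 N. Pads are 16 mm wide; open, the fingers measure 119 mm over their backs; the gripper's body (75 mm by 177 mm) begins 78 mm behind the grasp point.
Start: joints at [1.085, 0.426, 0.074, 1.606, -0.034, 1.111, -0.067], TCP at [222.397, -637.272, 227.467] pointing down, gripper open.
Joint ranges: [-2.85, 2.85], [-0.5, 2.14], [-1.23, 1.37], [0.21, 2.46], [-1.02, 4.16], [0.16, 2.05], [-2.73, 2.73]. Speed limits (rad/s): [1.89, 1.89, 2.39, 2.39, 3.01, 3.01, 3.01].

INTERFACE

Orientations are given as a unit quaternion [w, x, y, z].
In Python, from rig import ctrl gives the robot as it stands. The module is installed in compiled form; this text tells all that it offers. Calls block until the motion is done:
- ctrl.movep(position, orientation): joint-space move of the TCP to a pose.
- ctrl.line_to(position, frame=None, velocity=150, force_limit=None): straight line of the TCP; frame=None keeps the orientation; velocity is the mean speed in mm/s. With force_limit (N) it stops when the force on the tool has changed by that much, and returns True; else False.
- ctrl.set_joints(angles): joint-space move.
- ctrl.open_gripper() and ctrl.grab(): open the fingers fully, or close them until they stop; the grip force is fixed at half the most.
- ctrl.pause(seconds).
- ctrl.inverse_kinematics(position, orientation): joint angles nearest the present ones, or None.
- ctrl.grab_frame(name): name is "side" or "top" or "wrist"; returns (picture, depth): 420x560x3 uint8, blue, green, red; 420x560 float32, mm along the optical axis (not along the pixel's ray), 0 where there is no reading.
- ctrl.camera_params(name): a dict with "fx", "fy", "cx", "cy" (pixels), "k1" (the pictures are not rectified: a ray, as slopes to the right and down, at radius r is drawn at 1 + k1 r^2 times it, then the intrinsics apply), "R" (3x3) and "t" (3): a world point X has camera coordinates R X + t; the wrist camera has in their place "mount" (4x4, takes a point from camera to tool coordinates, whose origin is the TCP and whose axes are the tool frame's). Camera axes: x right, y down, z forward; pixel columns grow to the right and rows downward; lengths in mm; the calibration is good to about 2 mm. A picture is of the moment at which its call begins: read the wrist's pose just before it. camera_params takes no time and is no camera call.
A pose or a line that the arm cannot do raises ctrl.MotionError and nothing moves.
- ctrl.hand_in(): hands the job in, once; it reports no verdict.
Readings, each from a call of its own:
- ctrl.read_time(): time.
- ctrl.read_joints(): joint angles.
- ctrl.read_qvel(): joint speeds.
- ctrl.read_effort(): joint torques, N m.
- ctrl.read_position(): TCP position.
- ctrl.read_tcp_rot(): TCP orientation.
- ctrl.read_force(): force on the tool from outside, world axes, zero at the start.
- ctrl.read_ft_torque(): the same for the moment, N m.
- ctrl.read_opening(): finger opening in mm.
Only numpy, scipy, OpenCV 4.12 (cv2) and the standard library are available. Lean on these libraries where they do the work, as an engineer would, in place of code of your own. Each camera call takes 0.05 s, during which the arm holds its last target.

## Working session

There is one attempt and no reset: what is moved stays moved. The work goes in short steps, each a Python script; the robot and the scene stay as the last script left them, time stands still between calls to the robot, and variables do not carry over. Pictures are saved under pics/ and viewed, and the job is handed in when it is done.

```bash
mkdir -p pics
cat > h.py <<'E'
import numpy as np, cv2
from rig import ctrl
def und(p,K):
    x=(p[0]-K['cx'])/K['fx'];y=(p[1]-K['cy'])/K['fy']
    u,v=x,y
    for _ in range(20):
        s=1+K['k1']*(u*u+v*v);u,v=x/s,y/s
    return np.array([u,v,1.])
E
python3 - <<'E'
from h import *
print(ctrl.read_time(),ctrl.tip_extent,ctrl.read_opening(),ctrl.read_tcp_rot())
for n in("side","top","wrist"):
    im,d=ctrl.grab_frame(n);cv2.imwrite(f'pics/{n}0.png',im);np.save(f'pics/{n}0.npy',d);print(n,ctrl.camera_params(n))
E
```

```text
0.0 22.0 94.22590939061655 [-3.20559521e-04  8.15337201e-01 -5.78986067e-01 -5.29763379e-04]
side {'fx': 476.979382631253, 'fy': 476.979382631253, 'cx': 278.07747770924203, 'cy': 208.16557364603813, 'k1': -0.08804328072159819, 'R': array([[-0.99868509, -0.04958488,  0.01301623],
       [-0.03390883,  0.44850284, -0.89313795],
       [ 0.03844832, -0.89240492, -0.44959446]]), 't': array([540.8072755 ,  77.27398957, 886.18728915])}
top {'fx': 521.6898003232386, 'fy': 521.6898003232386, 'cx': 284.07609627103415, 'cy': 204.4151921747814, 'k1': -0.008676706255767273, 'R': array([[-0.0058861 , -0.99960947, -0.02731794],
       [-0.99133138,  0.00941869, -0.13104727],
       [ 0.13125339,  0.02630977, -0.99099967]]), 't': array([  -8.64354937,  543.29160464, 1136.02830696])}
wrist {'fx': 373.6434942862582, 'fy': 373.6434942862582, 'cx': 281.2688159568479, 'cy': 203.1444614805541, 'k1': -0.02253810396495089, 'mount': array([[ 9.99999637e-01, -2.08695912e-04,  8.25665669e-04,
         6.05128473e-01],
       [-1.40226463e-05,  9.65343041e-01,  2.60984314e-01,
        -7.69357957e+01],
       [-8.51516968e-04, -2.60984231e-01,  9.65342689e-01,
        -1.56551926e+02],
       [ 0.00000000e+00,  0.00000000e+00,  0.00000000e+00,
         1.00000000e+00]])}
```

View pics/side0.png

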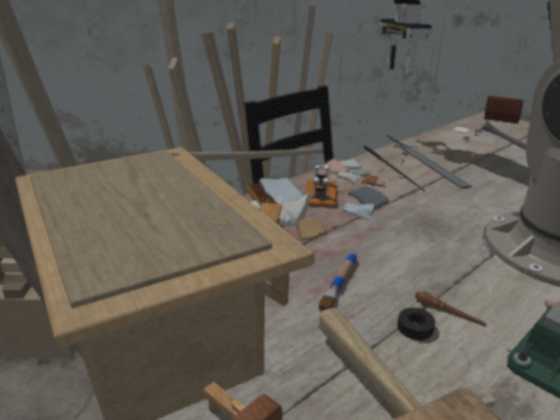

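View pics/top0.png

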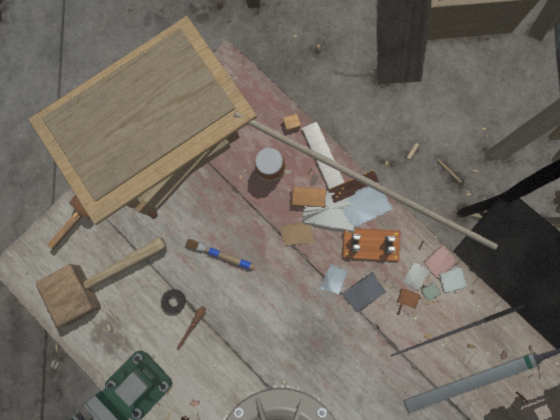

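Run:
```python
from h import *
im=cv2.imread('pics/top0.png')
a=cv2.resize(im[215:295,170:270],(800,640),interpolation=cv2.INTER_CUBIC)[:600]
b=cv2.resize(im[140:290,260:440],(720,600),interpolation=cv2.INTER_CUBIC)
cv2.imwrite('pics/za.png',a);cv2.imwrite('pics/zb.png',b)
d=np.load('pics/top0.npy');K=ctrl.camera_params('top')
def P(u,v):
    r=und((u,v),K); D=np.median(d[v-1:v+2,u-1:u+2]); return (K['R'].T@(r*D-K['t'])).round(1)
for p in [(269,160),(310,197),(371,236),(230,257),(238,113),(350,171),(420,207),(490,242),(345,190),(500,300),(357,243),(391,243),(140,130)]: print(p,P(*p))
hsv=cv2.cvtColor(im,cv2.COLOR_BGR2HSV)
m=cv2.inRange(hsv,(105,150,60),(130,255,255))
n,l,s,c=cv2.connectedComponentsWithStats(m)
for i in range(1,n):
    if s[i,4]>10: print(s[i],c[i])
```

```text
(269, 160) [633.1  17.8  91.4]
(310, 197) [560.7 -71.4  27.3]
(371, 236) [ 472.3 -208.6   12. ]
(230, 257) [427.  110.6  16.8]
(238, 113) [705.4  73.2 198. ]
(350, 171) [ 601.2 -153.5  120.3]
(420, 207) [ 530.5 -308.4   68.1]
(490, 242) [ 456.2 -471.9   20.5]
(345, 190) [ 577.7 -151.8   16. ]
(500, 300) [ 327.5 -493.8    1.2]
(357, 243) [ 455.5 -174.1   34.6]
(391, 243) [ 454.9 -249.    35.3]
(140, 130) [672.2 266.9 202.4]
[209 248  10   7  43] [213.44186047 251.41860465]
[240 260  10   7  43] [244.55813953 263.34883721]
```

View pics/za.png

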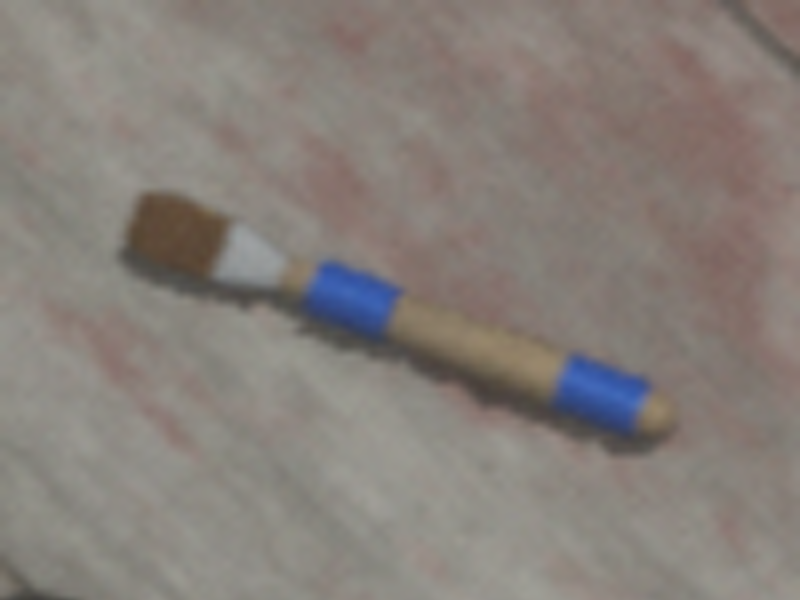

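View pics/zb.png

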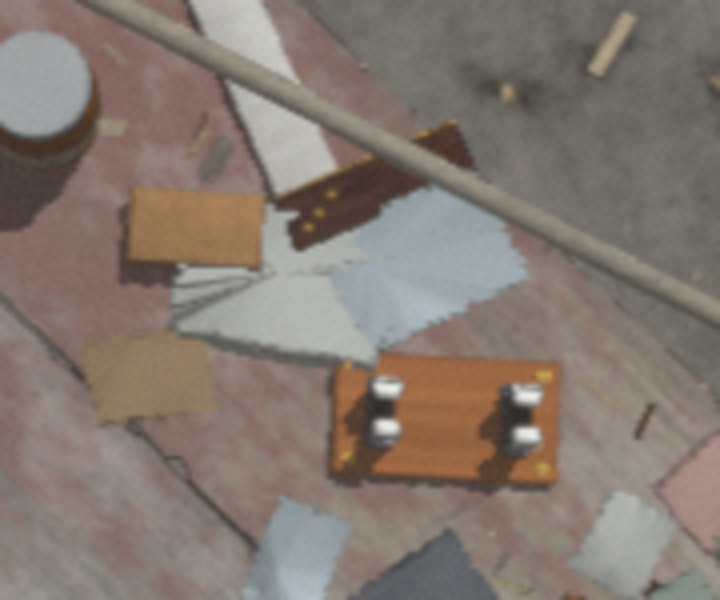

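```bash
cat >> h.py <<'E'
from scipy.spatial.transform import Rotation as Rn
def cam(n,pose=None):
    K=dict(ctrl.camera_params(n))
    if n=='wrist':
        p,q=pose; Rt=Rn.from_quat(np.roll(q,-1)).as_matrix(); M=K['mount']
        Rw=Rt@M[:3,:3]; o=Rt@M[:3,3]+p
        K['R']=Rw.T;K['t']=-Rw.T@o
    return K
def ray(K,p,z):
    r=K['R'].T@und(p,K); o=-K['R'].T@K['t']
    return o+r*(z-o[2])/r[2]
def comps(m,amin):
    n,l,s,c=cv2.connectedComponentsWithStats(m)
    return [(s[i],c[i]) for i in range(1,n) if s[i,4]>=amin]
def quat(ax):  # tool down, jaws across axis ax (unit xy, direction of y): returns tool with x perpendicular
    y=np.array([ax[0],ax[1],0.]);y/=np.linalg.norm(y);z=np.array([0,0,-1.]);x=np.cross(y,z)
    return np.roll(Rn.from_matrix(np.c_[x,y,z]).as_quat(),1)
def shoot(name):
    pose=(np.array(ctrl.read_position()),np.array(ctrl.read_tcp_rot()))
    im,d=ctrl.grab_frame('wrist');cv2.imwrite(f'pics/{name}.png',im);np.save(f'pics/{name}.npy',d)
    np.savez(f'pics/{name}_pose.npz',p=pose[0],q=pose[1])
    return im,d,cam('wrist',pose)
E
python3 - <<'E'
from h import *
K=cam('top');im=cv2.imread('pics/top0.png')
a=ray(K,(213.44,251.42),8.5);b=ray(K,(244.56,263.35),8.5);print('bands',a,b,np.linalg.norm(a-b),(a+b)/2)
# rollers, from the zoom (x4, offset 260,140)
g=cv2.inRange(cv2.cvtColor(im,cv2.COLOR_BGR2HSV),(0,0,140),(180,60,255))
g[:, :345]=0;g[:,402:]=0;g[:230]=0;g[256:]=0
for s,c in comps(g,4):print(s,c,ray(K,c,51))
h=cv2.cvtColor(im,cv2.COLOR_BGR2HSV);o=cv2.inRange(h,(5,130,70),(18,255,255));o[:225]=0;o[265:]=0;o[:,:335]=0;o[:,405:]=0
r=cv2.minAreaRect(cv2.findNonZero(o));print(r)
B=[ray(K,p,12) for p in cv2.boxPoints(r)];print(np.round(B,1),np.mean(B,0),[np.linalg.norm(B[i]-B[i-1]) for i in range(4)])
ax=(a-b);mid=(a+b)/2
for s in(1,-1):
  q=quat(s*ax[:2]);print(q,ctrl.inverse_kinematics([mid[0],mid[1],200],q),ctrl.inverse_kinematics([mid[0],mid[1],24],q))
  q=quat([0,s]);print(ctrl.inverse_kinematics([456,-211,240],q),ctrl.inverse_kinematics([456,-211,58],q))
E
```

```text
bands [440.21955952 149.66119269   8.5       ] [412.73523086  78.41147905   8.5       ] 76.36694321219483 [426.47739519 114.03633587   8.5       ]
[353 234   8   5  32] [356.71875 236.     ] [ 469.86859215 -172.00741308   51.        ]
[388 236   8   5  34] [391.67647059 237.85294118] [ 465.20484244 -248.10027094   51.        ]
[401 236   1   7   7] [401. 239.] [ 462.53710767 -268.29498115   51.        ]
[354 245   7   4  22] [356.54545455 246.45454545] [ 447.01410913 -171.08324833   51.        ]
[389 247   7   5  25] [391.84 248.56] [ 441.8551004  -247.69554154   51.        ]
[400 247   2   9  15] [400.6 251.6] [ 435.10900869 -266.47282073   51.        ]
((371.09600830078125, 244.07981872558594), (55.23100662231445, 29.812759399414062), 2.8624050617218018)
[[ 424.2 -143.9   12. ]
 [ 491.4 -148.6   12. ]
 [ 484.1 -273.1   12. ]
 [ 417.1 -267.4   12. ]] [ 454.20852596 -208.23514884   12.        ] [np.float64(123.75048918715311), np.float64(67.45416087347952), np.float64(124.65252723419815), np.float64(67.25266567911059)]
[0.         0.18304158 0.98310517 0.        ] [ 0.55237085  0.18139591 -1.0305751   2.08957342  0.18914649  0.96640526
  2.19419586] [ 0.45127672  0.58417365 -1.02924144  2.22648136  0.76950773  0.74670873
  1.66063415]
[-0.73295476  0.27878235  1.24659248  2.01511769 -0.30437771  1.05595224
 -2.48656587] [ 0.12933039  0.38688582  0.21044837  2.13726207 -0.13428442  0.62947559
 -2.70818779]
[ 0.          0.98310517 -0.18304158  0.        ] [ 0.4581718   0.15769438 -0.92217637  2.09309252  0.15355524  0.95831403
 -0.91488839] [ 0.41096492  0.55584912 -0.97430576  2.22823556  0.72649444  0.7170902
 -1.44380637]
[ 0.66325661  0.15526133 -0.39409076  1.95077487  0.06857172  1.04830658
  0.23917776] [ 0.62819998  0.40505971 -0.38400017  2.10766098  0.2401414   0.66966439
  0.08294801]
```

Run:
```python
from h import *
ctrl.movep([455,-209,230],quat([-0.05,-1]))
print(ctrl.read_time(),ctrl.read_position(),np.round(ctrl.read_joints(),3))
shoot('wr1')
ctrl.movep([426.5,114,200],quat([-0.3599,-0.933]))
print(ctrl.read_time(),ctrl.read_position(),np.round(ctrl.read_joints(),3))
shoot('wb1')
```

```text
1.925 [ 454.74570889 -210.26598694  229.87395007] [ 0.656  0.163 -0.388  1.966  0.072  1.026  0.183]
3.2083 [426.93764113 113.03513338 200.0012591 ] [ 0.237  0.121 -0.677  2.102  0.094  0.947 -0.86 ]
```

View pics/wr1.png

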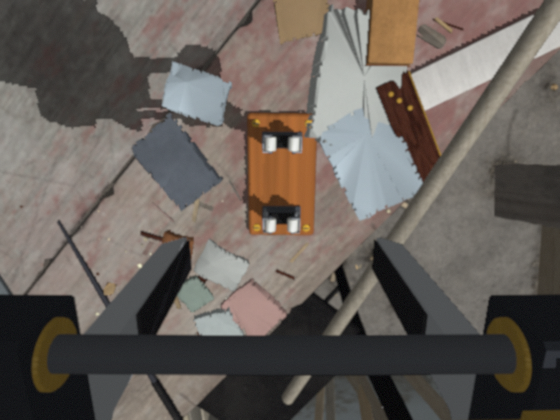

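View pics/wb1.png

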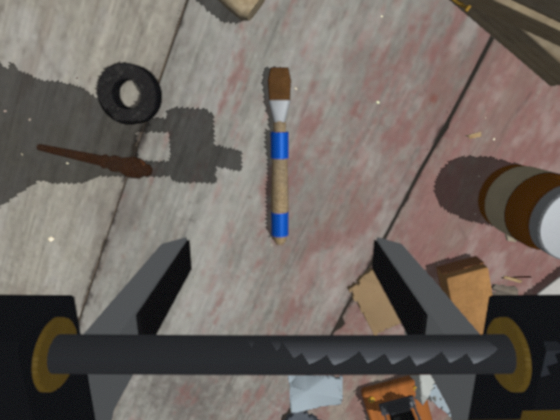

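```bash
cat > m.py <<'E'
from h import *
def L(n):
    z=np.load(f'pics/{n}_pose.npz');return cv2.imread(f'pics/{n}.png'),cam('wrist',(z['p'],z['q']))
im,K=L('wb1');h=cv2.cvtColor(im,cv2.COLOR_BGR2HSV)
m=cv2.inRange(h,(105,150,60),(130,255,255))
c=[x for x in comps(m,100)]
for s,p in c: print(s,p)
P=[ray(K,p,8.5) for s,p in c];print(P,np.linalg.norm(P[0]-P[1]),(P[0]+P[1])/2,(P[0]-P[1])/np.linalg.norm(P[0]-P[1]))
im,K=L('wr1');h=cv2.cvtColor(im,cv2.COLOR_BGR2HSV)
g=cv2.inRange(h,(0,0,150),(180,60,255));g[:,:250]=0;g[:,312:]=0;g[:125]=0;g[236:]=0
R=[]
for s,p in comps(g,25):
    R.append(ray(K,p,51));print(s,p,R[-1].round(1))
o=cv2.inRange(h,(5,120,60),(18,255,255));o[:100]=0;o[250:]=0;o[:,:240]=0;o[:,322:]=0
r=cv2.minAreaRect(cv2.findNonZero(cv2.morphologyEx(o,cv2.MORPH_OPEN,np.ones((3,3)))));print(r)
B=np.array([ray(K,p,12) for p in cv2.boxPoints(r)]);print(B.round(1),B.mean(0),[np.linalg.norm(B[i]-B[i-1]).round(1) for i in range(4)])
if len(R)==4: print(np.mean(R,0))
z=cv2.resize(im[100:245,230:330],(552,800)[::1] if 0 else (414,600),interpolation=cv2.INTER_CUBIC);cv2.imwrite('pics/zr.png',z)
E
python3 m.py
```

```text
[271 132  17  27 429] [278.97435897 145.004662  ]
[272 214  16  23 352] [279.49431818 224.75568182]
[array([439.85977906, 148.26621462,   8.5       ]), array([412.15734314,  75.5878194 ,   8.5       ])] 77.77900801148058 [426.0085611  111.92701701   8.5       ] [0.35616854 0.93442173 0.        ]
[266 137  10  15 134] [270.7761194  144.00746269] [ 448.9 -170.1   51. ]
[289 137  11  16 145] [294.55862069 144.37241379] [ 470.1 -171.5   51. ]
[266 219  10  14 114] [270.80701754 225.75438596] [ 444.3 -246.8   51. ]
[288 219  10  15 118] [293.02542373 225.71186441] [ 465.3 -247.8   51. ]
((281.0, 173.5), (121.0, 68.0), 90.0)
[[ 426.2 -143.    12. ]
 [ 492.5 -146.4   12. ]
 [ 488.9 -271.5   12. ]
 [ 416.7 -267.7   12. ]] [ 456.07729483 -207.17077473   12.        ] [np.float64(125.1), np.float64(66.4), np.float64(125.2), np.float64(72.2)]
[ 457.1524007  -209.05094365   51.        ]
```

View pics/zr.png

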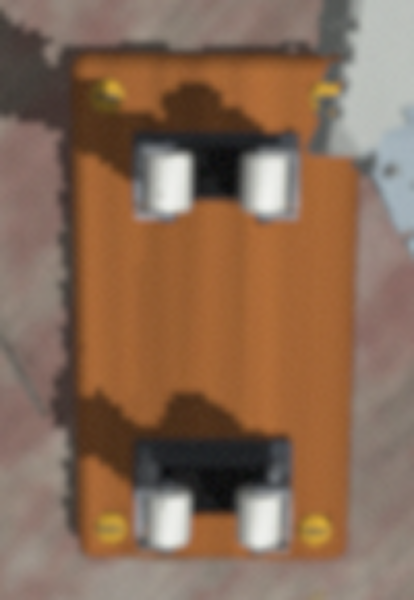

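Run:
```python
from h import *
ctrl.line_to([426.3,113,130]);ctrl.pause(0.3)
print(ctrl.read_time(),ctrl.read_position(),ctrl.read_qvel().__abs__().max() if hasattr(ctrl.read_qvel(),'max') else ctrl.read_qvel(), ctrl.read_force())
im,d,K=shoot('wb2')
h=cv2.cvtColor(im,cv2.COLOR_BGR2HSV)
m=cv2.inRange(h,(105,150,60),(130,255,255))
c=comps(m,100)
P=[ray(K,p,8.5) for s,p in c];print(c,P,np.linalg.norm(P[0]-P[1]),(P[0]+P[1])/2,(P[0]-P[1])/np.linalg.norm(P[0]-P[1]))
for s,p in c:
    p=p.round().astype(int); D=np.median(d[p[1]-2:p[1]+3,p[0]-1:p[0]+2]);print(K['R'].T@(und(p,K)*D-K['t']))
```

```text
4.175 [426.67004569 113.00983724 130.60963763] 0.0035158871793406566 [0.12927836 0.02936465 0.14816259]
[(array([269, 139,  21,  33, 669], dtype=int32), array([278.93572496, 155.37967115])), (array([269, 239,  21,  28, 519], dtype=int32), array([279.05202312, 252.5105973 ]))] [array([439.9932573, 148.1421932,   8.5      ]), array([411.88533768,  75.40675445,   8.5       ])] 77.97755571170805 [425.93929749 111.77447383   8.5       ] [0.36046167 0.93277403 0.        ]
[440.5701982  149.41274539  16.58650196]
[412.89720574  78.05060663  16.25500045]
```

View pics/wb2.png

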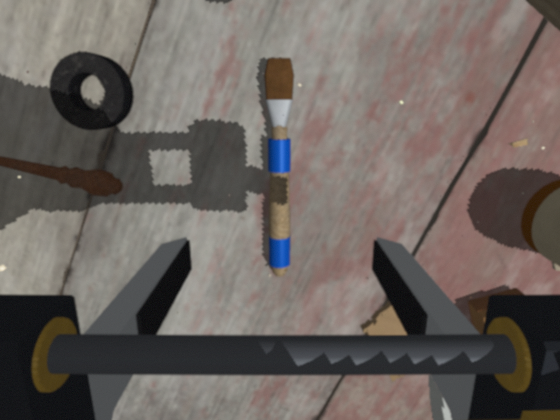

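Run:
```python
from h import *
q=quat([-0.3595,-0.9331])
print(ctrl.line_to([426.5,113.6,60],q,velocity=120))
print(ctrl.line_to([426.5,113.6,24.5],q,velocity=60,force_limit=12), ctrl.read_position())
ctrl.grab();ctrl.pause(0.2)
print(ctrl.read_time(),ctrl.read_position(),ctrl.read_opening(),ctrl.read_force())
p=ctrl.read_position();ctrl.line_to([p[0],p[1],130],velocity=120)
print(ctrl.read_time(),ctrl.read_position(),ctrl.read_opening(),ctrl.read_force())
ctrl.pause(0.2)
im,d,K=shoot('wg');
im,d=ctrl.grab_frame('side');cv2.imwrite('pics/sg.png',im)
```

```text
False
False [426.46544799 113.73615667  24.47071473]
7.075 [426.49388501 113.59174059  24.48722111] 16.106497741566212 [ 0.63940806 -0.11316722 -0.45560189]
8.1 [426.14059182 113.40779057 129.46100128] 16.620437210177837 [-1.31030815  0.18002065 -1.02216373]
```

View pics/wg.png

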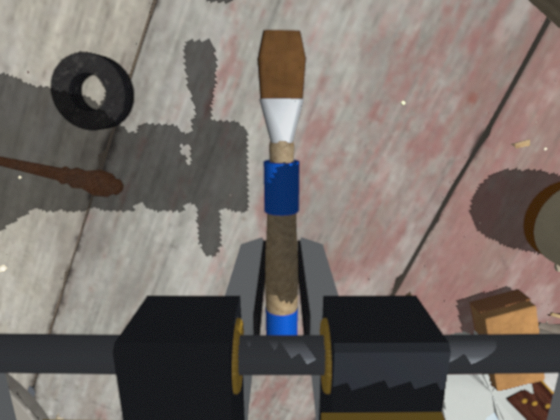

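View pics/sg.png

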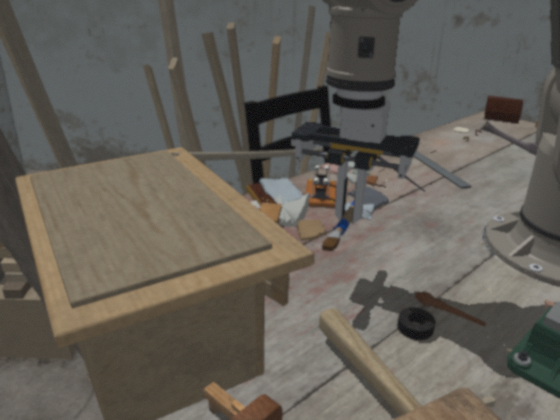

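```bash
cat > held.py <<'E'
from h import *
import sys
def held(n):
    im=cv2.imread(f'pics/{n}.png');d=np.load(f'pics/{n}.npy');K=ctrl.camera_params('wrist');M=K['mount']
    h=cv2.cvtColor(im,cv2.COLOR_BGR2HSV);m=cv2.inRange(h,(105,150,40),(130,255,255))
    def P(u,v):
        D=np.median(d[v-1:v+2,u-1:u+2]);return (M@np.r_[und((u,v),K)*D,1])[:3]
    for s,c in comps(m,80):
        u=int(round(c[0]));print(s)
        ys=[y for y in range(s[1],s[1]+s[3])]
        print(' edges',P(u,ys[0]).round(1),P(u,ys[-1]).round(1),'mid',P(u,int(c[1])).round(1))
    for v in range(40,300,20):print(v,P(282,v).round(1))
held(sys.argv[1])
E
python3 held.py wg
```

```text
[ 265  161   34   54 1683]
 edges [  1.2 -50.4  11.1] [  1.2 -26.2   8.5] mid [  1.2 -38.5   8.3]
[267 312  30  24 627]
 edges [ 1.6 24.4  7.9] [  1.3 -27.7 -86.5] mid [ 1.6 31.3  8. ]
40 [   1.6 -101.4   12.7]
60 [  1.6 -93.5  13. ]
80 [  1.6 -85.4  13.2]
100 [  1.6 -77.   13.1]
120 [  1.6 -68.4  12.2]
140 [  1.6 -59.7  12. ]
160 [  1.6 -50.8  11.4]
180 [  1.6 -42.3   8. ]
200 [  1.6 -32.9   8.3]
220 [  1.6 -22.9   9.6]
240 [  1.6 -13.2   9. ]
260 [ 1.6 -3.2  8.5]
280 [1.6 7.1 8.2]
```

```bash
python3 - <<'E'
from h import *
q=quat([-0.062,-0.998])
ctrl.line_to([456,-208.8,130],q,velocity=150)
ctrl.line_to([456,-208.8,100],q,velocity=100);ctrl.pause(0.3)
print(ctrl.read_time(),ctrl.read_position(),ctrl.read_opening(),ctrl.read_force())
shoot('wr2')
for n in('top','side'):
    im,d=ctrl.grab_frame(n);cv2.imwrite(f'pics/{n}2.png',im)
    s=im[190:290,310:430] if n=='top' else im[130:230,270:390]
    cv2.imwrite(f'pics/{n}2z.png',cv2.resize(s,None,fx=5,fy=5,interpolation=cv2.INTER_CUBIC))
E
python3 held.py wr2
```

```text
11.4583 [ 456.23380756 -208.91187769  100.41872971] 16.046992168929307 [-0.74268266  0.45003279 -0.39336217]
[ 264  159   35   56 1694]
 edges [  1.1 -50.9  11.1] [  1.1 -25.9   8.3] mid [  1.1 -38.7   7.9]
[267 312  30  24 632]
 edges [ 1.6 25.1  8.3] [  1.3 -27.6 -86.8] mid [ 1.6 31.9  8.3]
40 [   1.6 -101.    12.7]
60 [  1.6 -93.1  12.6]
80 [  1.6 -85.   13.3]
100 [  1.6 -76.6  12.9]
120 [  1.6 -68.   12.2]
140 [  1.6 -59.3  11.8]
160 [  1.6 -50.4  11.3]
180 [  1.6 -41.8   8.5]
200 [  1.6 -32.4   8.7]
220 [  1.6 -22.6   9.5]
240 [  1.6 -12.7   9.3]
260 [ 1.6 -2.8  8.6]
280 [1.6 7.6 8.4]
```

View pics/wr2.png

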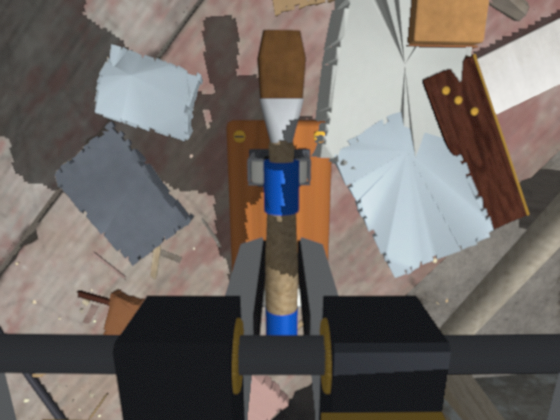

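View pics/side2z.png

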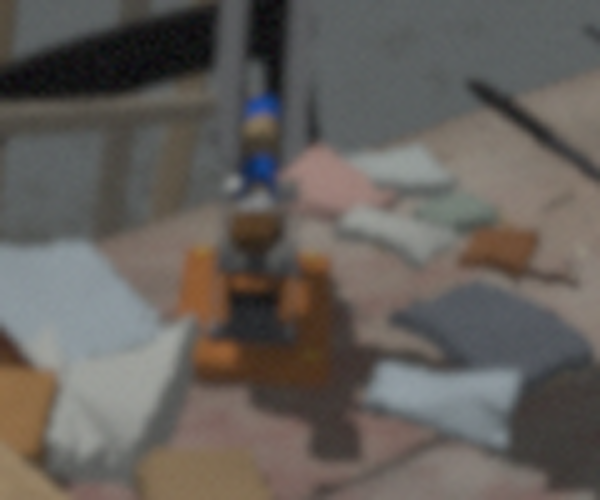

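View pics/top2z.png

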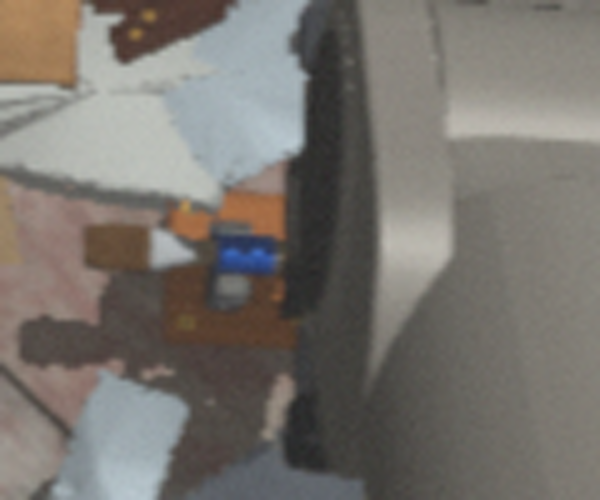

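Run:
```python
from h import *
z=np.load('pics/wr2_pose.npz');K=cam('wrist',(z['p'],z['q']));im=cv2.imread('pics/wr2.png')
d=np.load('pics/wr2.npy')
for p in [(257,150),(257,184),(305,150),(305,184)]:print(ray(K,p,51).round(1),ray(K,p,55).round(1))
for v in range(144,192,3):
    print(v,[(K['R'].T@(und((u,v),K)*d[v,u]-K['t'])).round(1).tolist() for u in(258,305)])
cv2.imwrite('pics/z3.png',cv2.resize(im[130:230,230:340],None,fx=6,fy=6,interpolation=cv2.INTER_CUBIC)[:600])
```

```text
[ 447.3 -158.1   51. ] [ 447.6 -157.6   55. ]
[ 445.8 -177.2   51. ] [ 446.1 -176.3   55. ]
[ 473.7 -159.8   51. ] [ 473.5 -159.2   55. ]
[ 472.8 -178.9   51. ] [ 472.6 -178.    55. ]
144 [[445.5, -159.0, 11.9], [476.1, -160.9, 11.3]]
147 [[445.3, -161.0, 11.5], [476.1, -162.9, 11.2]]
150 [[445.3, -162.8, 12.7], [475.9, -164.6, 13.0]]
153 [[445.3, -164.5, 14.7], [475.4, -165.8, 18.7]]
156 [[447.6, -161.6, 50.1], [475.1, -167.1, 23.3]]
159 [[447.8, -162.5, 55.0], [473.3, -164.3, 53.5]]
162 [[447.7, -164.1, 55.3], [473.2, -166.0, 53.6]]
165 [[447.5, -165.9, 54.5], [473.2, -167.7, 53.1]]
168 [[447.3, -167.6, 54.1], [473.1, -169.5, 52.7]]
171 [[447.3, -168.9, 56.0], [473.0, -171.1, 53.0]]
174 [[447.2, -170.6, 55.8], [473.0, -172.7, 53.3]]
177 [[447.0, -172.3, 55.5], [472.9, -174.5, 53.0]]
180 [[446.9, -174.1, 54.8], [472.8, -176.1, 53.2]]
183 [[446.7, -175.8, 55.2], [472.8, -177.9, 52.5]]
186 [[446.4, -178.2, 51.8], [474.8, -188.9, 11.6]]
189 [[443.1, -189.1, 11.5], [474.8, -191.1, 11.4]]
```

View pics/z3.png

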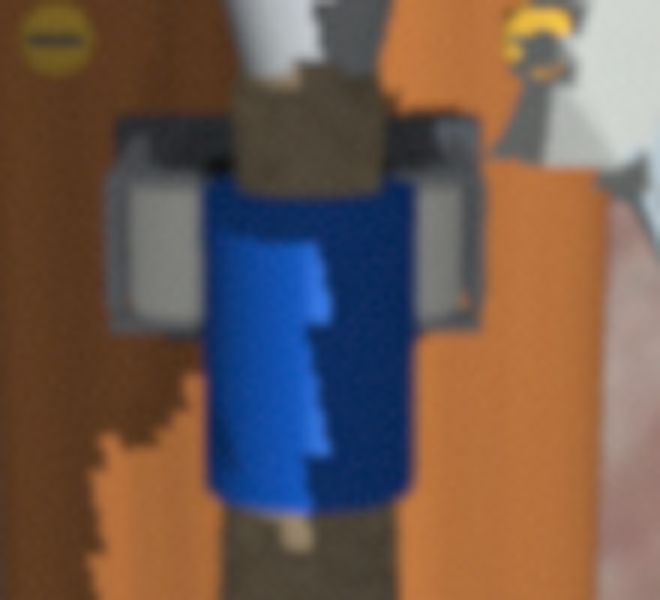

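```bash
python3 - <<'E'
from h import *
q=quat([-0.062,-0.998])
ctrl.line_to([455.5,-208.9,80],q,velocity=60)
f0=np.array(ctrl.read_force());print(f0,ctrl.read_position())
z=80
for zt in(74,70,66,63,61,59.5,58.5):
    s=ctrl.line_to([455.5,-208.9,zt],q,velocity=30,force_limit=20)
    print(zt,s,np.round(ctrl.read_position(),2),np.round(np.array(ctrl.read_force())-f0,2),np.round(ctrl.read_ft_torque(),2),round(ctrl.read_opening(),2))
    if s: break
print(ctrl.read_time())
shoot('wp')
for n in('side',):
    im,d=ctrl.grab_frame(n)
    cv2.imwrite(f'pics/{n}3z.png',cv2.resize(im[130:230,270:390],None,fx=5,fy=5,interpolation=cv2.INTER_CUBIC))
E
python3 held.py wp
```

```text
[-0.86990335 -0.79491614 -0.44149719] [ 455.28616112 -208.69178409   79.53774939]
74 False [ 455.23 -209.02   73.86] [-0.43  0.09  3.09] [-0.18  0.49 -0.02] 16.06
70 False [ 455.33 -209.11   69.93] [-0.88 -1.34 -0.58] [-0.44  0.4  -0.  ] 16.73
66 False [ 455.14 -208.98   65.66] [-0.73 -1.91 -7.65] [-0.63  0.14 -0.02] 15.71
63 False [ 455.15 -208.83   62.53] [  0.65  -1.68 -11.12] [-0.61  0.05  0.02] 16.22
61 False [ 455.24 -208.74   60.71] [-0.33 -1.02 -9.65] [-0.34  0.22 -0.02] 16.59
59.5 False [ 455.37 -208.79   59.4 ] [-0.74  1.   -6.81] [-0.07  0.4   0.01] 16.23
58.5 False [ 455.58 -208.84   58.54] [-0.92  0.9  -3.7 ] [0.08 0.46 0.  ] 16.02
14.0083
[ 262  160   38   55 1459]
 edges [  0.7 -50.4  11.3] [  0.7 -25.9   8.1] mid [  0.7 -38.7   7.9]
[264 310  35  26 533]
 edges [ 1.1 24.   8.4] [  1.1 -27.7 -87. ] mid [ 1.1 30.9  7.7]
40 [   1.6 -101.1   12.9]
60 [  1.6 -93.1  12.6]
80 [  1.6 -84.9  12.8]
100 [  1.6 -76.6  13. ]
120 [  1.6 -68.   12.4]
140 [  1.6 -59.3  12.1]
160 [  1.6 -50.4  11.1]
180 [  1.6 -41.8   8.3]
200 [  1.6 -32.5   8.3]
220 [  1.6 -22.6   9.4]
240 [  1.6 -12.8   9.2]
260 [ 1.6 -2.7  8.8]
280 [1.6 7.5 8.1]
```

View pics/wp.png

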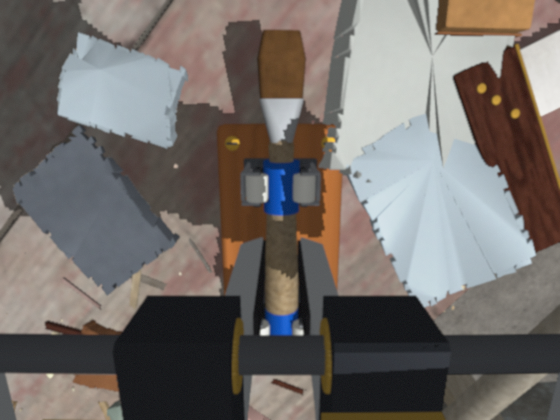

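Run:
```python
from h import *
q=quat([-0.062,-0.998])
print(ctrl.line_to([455.4,-208.9,57.8],q,velocity=15,force_limit=8),ctrl.read_position(),ctrl.read_force())
ctrl.open_gripper();ctrl.pause(0.2)
print(ctrl.read_opening(),ctrl.read_force())
ctrl.line_to([455.4,-208.9,180],q,velocity=120);ctrl.pause(0.3)
print(ctrl.read_time(),ctrl.read_force())
im,d,K=shoot('wf')
for (u0,name) in((281,'axis'),):
  for v in range(100,250,6):
    print(v,[(K['R'].T@(und((u,v),K)*d[v,u]-K['t'])).round(1).tolist() for u in(u0-1,u0+1)])
m=cv2.inRange(cv2.cvtColor(im,cv2.COLOR_BGR2HSV),(105,150,40),(130,255,255))
for s,c in comps(m,40):print(s,ray(K,c,50).round(1))
for n in('side','top'):
    im,d=ctrl.grab_frame(n);cv2.imwrite(f'pics/{n}4.png',im)
```

```text
False [ 455.65710078 -208.94340388   57.97010462] [-2.22609295 -0.1608057   0.60220069]
93.79972606499403 [-0.96698739 -0.32443089  0.34172973]
17.275 [-0.4988563  -0.67295517 -0.45473332]
100 [[460.4, -131.8, 44.6], [461.9, -131.9, 45.3]]
106 [[460.1, -136.1, 44.9], [461.1, -133.3, 336.2]]
112 [[459.8, -140.5, 45.6], [461.3, -140.6, 45.6]]
118 [[459.5, -145.0, 45.7], [461.1, -145.0, 46.3]]
124 [[459.3, -149.4, 45.6], [460.8, -149.5, 46.4]]
130 [[459.0, -153.8, 47.3], [460.5, -153.9, 47.8]]
136 [[458.7, -158.2, 48.3], [460.2, -158.4, 47.3]]
142 [[458.4, -162.7, 49.5], [460.0, -162.6, 50.8]]
148 [[458.2, -167.2, 49.4], [459.7, -167.3, 49.6]]
154 [[457.9, -171.8, 49.7], [459.4, -171.9, 49.2]]
160 [[457.6, -176.3, 50.0], [459.1, -176.3, 51.1]]
166 [[457.3, -181.0, 49.9], [458.8, -181.0, 50.4]]
172 [[457.0, -185.7, 49.8], [458.5, -186.2, 47.6]]
178 [[456.7, -190.8, 47.9], [458.2, -190.8, 48.4]]
184 [[456.4, -195.5, 48.6], [457.9, -195.5, 49.2]]
190 [[456.1, -200.1, 49.7], [457.6, -200.5, 48.2]]
196 [[455.8, -205.2, 48.7], [457.3, -205.2, 48.9]]
202 [[455.5, -209.9, 49.2], [457.1, -210.0, 49.5]]
208 [[455.1, -214.9, 49.0], [456.8, -214.5, 51.0]]
214 [[454.9, -219.7, 49.9], [456.5, -219.7, 50.4]]
220 [[454.5, -225.1, 48.8], [456.2, -224.6, 50.5]]
226 [[454.2, -229.5, 50.7], [455.8, -229.8, 50.1]]
232 [[453.9, -234.8, 50.2], [455.5, -235.0, 49.8]]
238 [[453.5, -240.5, 48.9], [455.2, -240.1, 50.0]]
244 [[453.3, -245.0, 50.6], [454.9, -245.2, 50.5]]
[270 138  22  31 478] [ 458.6 -171.    50. ]
[271 232  21  28 363] [ 454.1 -246.5   50. ]
```

View pics/wf.png

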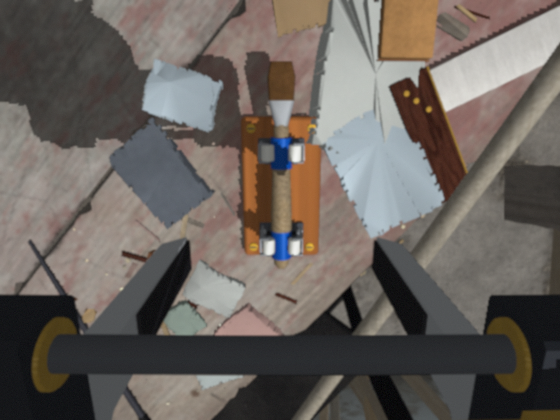

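View pics/side4.png

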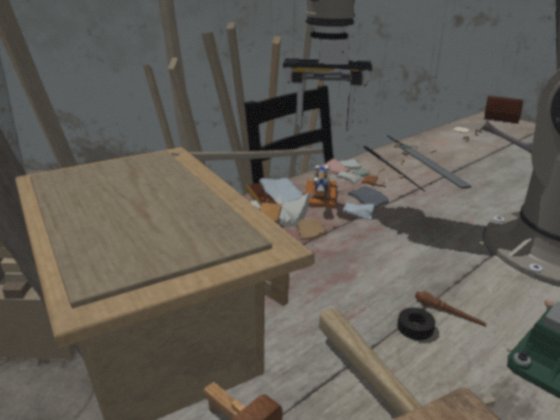

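Run:
```python
from h import *
a=cv2.imread('pics/top0.png')[140:212,250:328].astype(int);b=cv2.imread('pics/top4.png')[140:212,250:328].astype(int)
print(np.abs(a-b).mean(),np.abs(a-b).max(), (np.abs(a-b).max(2)>40).sum())
ctrl.hand_in();print(ctrl.read_time())
```

```text
5.270299145299146 16 0
the job is handed in; nothing more can be done
the job is handed in; nothing more can be done
```

The glue brush is put away in the rack. I gripped it at mid-handle, laid one blue band over each clip, pressed it down until both clips snapped, then released, backed off and handed in. The last clock reading was 17.3 s, about a second before hand-in.

- **Snap:** The force on the tool turned to a downward pull that peaked at about 11 N, meaning the clips were drawing the handle in. It fell to about zero at the bottom, so I stopped there and added no further push.
- **Seating:** From the wrist camera, the band tops read about 50 mm above the worktop at both ends. That puts the handle level with its axis at about 41–42 mm, against 42 mm for fully home. Each band shows between the rollers of its clip.
- **Band position:** The bands measured about y = −171 and −246 mm, within roughly 1 mm of the clips.
- **Bystanders:** In the top camera, the glue jar and sanding block look the same before and after, apart from image noise.
- **Disagreements:** The two cameras differed by 1–3 mm in their first readings, partly because I cast the wrist rays to too low a height. The wrist camera also read about 1.4 mm off sideways. I corrected for both before pressing down.

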